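Cap the open extraction inlet

TASK

Close the open dust-extraction inlet on the green box with the sprung cap that fits it, the wider of the two: pinch its two thumb tabs together, push it gently down into the mouth until its flange is flush on the rim, then let the tabs spring out so that it is locked under the rim. The collar's exact height is not known, so feel for the seat and do not lean hard on it; leave the smaller cap and everything else on the bench where it is.

Things in the scene. Friction and masses are not known exactly. Their poses are not given: they have to be found in the camera images.
- cap_center (a point): The wide sprung cap, grey plastic with black tabs, loose, about 75 g, upright on the bench. Point on its axis half-way up: 23 mm above its underside, cap 46 mm tall. z: cap's axis, up; the two thumb tabs face each other along y. Pinched fully along y it can be lifted and fitted; its latches have square edges, so it does not go in unless fully pinched.
- cap_foot (a point): Centre of the cap's underside. Above it: a round plug, radius 29 mm, 14.5 mm deep, coned at the foot (radius 25 mm at the underside, 29 mm from 5 mm up), then a flange disc of radius 36.5 mm from 14.5 to 18.5 mm up. Latches 10 mm wide, 5.5 to 9.5 mm up, stick out along +y and -y through the plug: tips 36 mm from the axis when free, 28.5 mm fully pinched.
- cap_top (a point): On the cap's axis, level with the top of the thumb tabs, 46 mm above the underside. Two upright tabs, 22 mm wide along x, 5 mm thick, from 19 to 46 mm up; outer faces 40 mm apart (along y) when free, 25 mm fully pinched. Each tab's spring pushes outward with 4 N when free, 8.5 N fully pinched.
- inlet: The extraction box, fixed to the bench: green painted box 170 mm (x) by 240 mm (y), 45 mm high, with an open round metal collar on a rubber sleeve, and a closed-off steel stub, 67 mm high, 110 mm to the collar's +y side (not used). Origin on the bench below the collar's nominal axis; the box spans -75 to +165 mm along y. z up.
- mouth (a point): NOMINAL centre of the collar's mouth at nominal rim height, 90 mm above the bench; axes as inlet. The true collar is not measured: upright, its rim is anywhere from 10 mm lower to 10 mm higher, and up to 2 mm off sideways in x and in y. Its height is locked; sideways it yields to a light push (1 N) up to 3 mm from nominal, so the cap's cone centres it.
- mouth_below (a point): A point 14.5 mm below mouth: where the cap's underside comes on a nominal rim. Mouth radius 30.2 mm, collar's outer radius 38 mm, lip 3.5 mm thick; under the lip the bore widens to radius 33 mm; its floor is 30 mm below the rim. Seated, the flange lies on the rim and the latches spring out under the lip.
- tab_l (a joint): Travel of the tab on the cap's +y side, m: 0 free, 0.0075 fully pinched; about 0.003 to 0.0035 once its latch has sprung out under the lip; about 0.006 when stuck against the lip.
- tab_r (a joint): The same for the tab on the cap's -y side.
- small_cap_center (a point): The smaller cap of the same form and materials, for another size: flange radius 25 mm, 38 mm tall; this point is on its axis half-way up. Not to be used or moved. It and the wide cap may stand in each other's place.
- hammer: Claw-less hammer with a wooden handle lying on the bench, 260 mm long along its x, head at +x, 26 mm high; origin at the middle of its underside. Leave alone.
- jar: Amber glass jar with a steel cap, radius 27 mm, 85 mm tall; origin at the centre of its underside. Leave alone.
- offcut: Dark wood offcut, 50 x 110 x 30 mm; origin at the centre of its underside. Leave alone.
- chisel: Narrow chisel with a wooden handle lying on the bench, 200 mm long along its x, 26 mm high; origin at the middle of its underside. Leave alone.
Mind the look-alikes: they are no part of the job. Leave any blue or purple look-alike of the part that bears cap_center alone.

How it is judged:
On the way, in this order (a step that is already met when the one before it is completed fails the run):
1. the wide cap is held clear of the bench, both tabs pinched in (value of joint each of tab_l, tab_r above 0.0055 m and height (world z) of cap_center above 0.053 m), for 0.2 s.
2. the cap is down on the inlet, pressing on it, with both tabs still pinched (horizontal distance between cap_center and mouth below 0.007 m and z of cap_center in the frame of mouth below 0.02 m and contact force between cap and inlet above 0.5 N and value of joint each of tab_l, tab_r above 0.0055 m), for 0.05 s.
At the end, for the whole second after the job is handed in: The wide cap is in the inlet's mouth (axis within 7 mm of the nominal axis, its centre at most 20 mm above the nominal rim height, level within 3 degrees), both tabs have sprung out under the lip (each tab's travel between 1 and 4.9 mm), and it is at rest (horizontal distance between cap_center and mouth below 0.007 m and z of cap_center in the frame of mouth below 0.02 m and angle between cap_center's own z axis and vertical below 0.05 rad and value of joint tab_l between 0.001 and 0.0049 m and value of joint tab_r between 0.001 and 0.0049 m and linear speed of cap below 0.02 m/s); the robot touches nothing.
It fails at once if the inlet is loaded with more than 25 N (contact force between inlet and anything else above 25 N).
It fails at once if a bystander is shifted by more than 20 mm (distance of any of small_cap_center, hammer, jar, offcut, chisel from where it was at the start of the episode above 0.02 m).
It also fails if it takes over 42 s, if anything falls off the work surface, if the arm or the gripper's body presses on something with over 40 N, if the wrist force passes 120 N, or if a joint passes its speed limit or range.

ROBOT

A 6-joint arm with a two-finger parallel gripper is mounted at the origin on the work surface. World frame = base frame: x ahead of the robot, y to its left, z up, the work surface at z = 0. Lengths are in m, angles in rad, forces in N, time in s.
With the tool pointing down it reaches from about 0.225 to 0.875 m from the base axis. Payload 3.4 kg.
Tool frame: the origin (TCP) lies at the very end of the fingers, on their centre line; the grasp point (between the pads) lies 19 mm behind it; z points along the fingers, x is the direction in which the jaws open and shut, and the axes are right-handed (so a half turn about z gives the same grasp; the last joint's range is limited). The gripper opens to 85 mm and grips with 20 to 120 N. Pads are 22 mm wide; open, the fingers measure 114 mm over their backs; the gripper's body (76 mm by 85 mm) begins 54 mm behind the grasp point. The pads swing forward as they close: fully open they stand 13 mm farther back than shut.
Start: joints at [1.18, 0.276, 1.505, -0, 1.361, -0.121], TCP at [0.153, 0.554, 0.231] pointing down, gripper open.
Joint ranges: [-2.89, 2.89], [-0.75, 2.08], [0.22, 2.7], [-1.18, 4.32], [0.11, 2.71], [-2.7, 2.7]. Speed limits (rad/s): [2.57, 2.57, 3.14, 3.14, 3.14, 3.14].

INTERFACE

Orientations are given as a unit quaternion [w, x, y, z].
In Python, from rig import manip gives the robot as it stands.
- The arm moves only by the tool send_rows, never from a script. Its argument "increments" is a list of rows, each a list of 5 numbers: the opening, from 0 (shut) to 1 (fully open), then the shift along the tool's x, y, z in m, then the turn about the tool's z in rad. A call has 1 to 8 rows; each row shifts and turns the commanded pose from where the row before left it, along the tool's axes as they then stand; what a row does not reach is not made up. A row lasts 1/8 s, in which the tool goes at most 62.5 mm and 10.7 degrees, less where a joint would pass 70% of its speed; a pose out of reach is approached as far as the arm can. A call is refused whole if a number of a shift passes 0.0625 or a number of a turn 0.188, either way. A call with a gripper value outside its range is refused whole. The fingers move at their own pace and stop on an object; "squeeze" is the grip in N (left out, the last holds). Time passes only in rows, so rows that do not move let the fingers close. It gives the time, the measured TCP pose, the force and the opening at its end, in the units of the state.
- manip.get_state(): the state, without advancing time (a new reading comes with each control period).
- manip.get_image(name): name is "scene" or "top"; returns the picture (400x640x3 uint8, red, green, blue); there is no depth.
- manip.calibration(name): a dict with "fx", "fy", "cx", "cy" (pixels), "camera_from_world" (4x4, takes a point from world to camera coordinates). Camera axes: x right, y up, looking along -z (the intrinsics and any distortion apply to the point x, -y, -z); pixel columns grow to the right and rows downward; lengths in m; the calibration is good to about 2 mm. A picture is of the moment at which its call begins. calibration takes no time and is no camera call.
- manip.sign_off(): hands the job in, once; it reports no verdict.
The state is a dict: "clock": time; "qpos": joint angles; "qd": joint speeds; "effort": joint torques, N m; "position": TCP position; "ee_rot": TCP orientation; "contact_force": force on the tool from outside, world axes, zero at the start; "moment": the same for the moment, N m; "width": finger opening in m.
Only numpy, scipy, OpenCV 4.12 (cv2) and the standard library are available. Lean on these libraries where they do the work, as an engineer would, in place of code of your own. Each camera call takes 0.05 s, during which the arm holds its last target.

## Working session

There is one attempt and no reset: what is moved stays moved. The work goes in short steps, Python scripts to look and compute and a tool call to move; the robot and the scene stay as the last step left them, time stands still between calls to the robot, and variables do not carry over. Pictures are saved under pics/ and viewed, and the job is handed in when it is done.

Besides the shell and the picture viewer there is one more tool, called after "Emit:" by a JSON object that holds its "method" and its "body", one argument or row to a line. send_rows: Moves the arm, as the interface text tells. Its arguments: {"type":"object","properties":{"increments":{"type":"array","items":{"type":"array","items":{"type":"number"}}},"squeeze":{"type":"number"}},"required":["increments"]}

```bash
ls; mkdir -p pics; python3 - <<'E'
from rig import manip
import cv2
for n in("scene","top"):
    im=manip.get_image(n); cv2.imwrite(f"pics/{n}0.png",im[:,:,::-1])
    c=manip.calibration(n); print(n,{k:(v if not hasattr(v,'tolist') else v.tolist()) for k,v in c.items()})
s=manip.get_state(); print(s)
E
```

```text
pics
scene {'fx': 410.48701161361294, 'fy': 410.48701161361294, 'cx': 316.11684783288774, 'cy': 199.4224659432427, 'camera_from_world': [[-0.8239896556154783, 0.5665783683921225, 0.005477217250165716, 0.490703863766686], [-0.4857051556946339, -0.7112855144624656, 0.5080978435769209, 0.15629195817232008], [0.29177311248697463, 0.4160070544906491, 0.8612819407393127, -1.16227015696884], [0.0, 0.0, 0.0, 1.0]]}
top {'fx': 380.7721449980002, 'fy': 380.7721449980002, 'cx': 326.0297876634912, 'cy': 195.37389436066732, 'camera_from_world': [[0.004720848913064053, -0.9999887068400984, -0.0005475196866852787, -0.10626077148964821], [0.9801733815456598, 0.004518843197809224, 0.19809018694902522, -0.5373278999536651], [-0.19808547572925722, -0.0014718180665080865, 0.9801836450669296, -0.7812659818395297], [0.0, 0.0, 0.0, 1.0]]}
{'clock': 0.1, 'qpos': array([ 1.17997408e+00,  2.76552045e-01,  1.50598613e+00,  2.04717952e-05,
        1.36069652e+00, -1.21016331e-01]), 'qd': array([-0.00135646, -0.00170607, -0.0016991 ,  0.00062734,  0.00169916,
        0.00281855]), 'effort': array([ 1.27618699e-03, -4.17701232e+01, -2.46404743e+01, -1.43198636e-04,
        5.87608825e-03,  1.29460381e-05]), 'position': array([0.15309524, 0.55377147, 0.23052276]), 'ee_rot': array([ 4.06047491e-04,  7.95785038e-01,  6.05578649e-01, -7.13657292e-04]), 'contact_force': array([ 0.5605223 , -0.0693629 , -0.19069724]), 'moment': array([0.03070744, 0.00029307, 0.00996505]), 'width': 0.08534558858235627}
```

View pics/scene0.png

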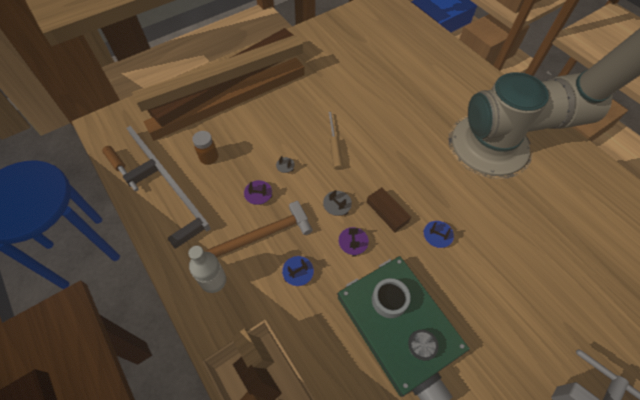

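View pics/top0.png

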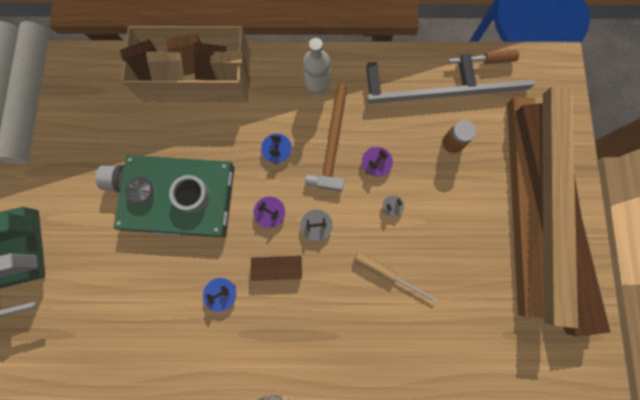

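In top, the grey candidates are the disc at (316,226) and the disc at (393,207). The purple ones at (377,162) and (269,212) and the blue ones at (276,149) and (219,295) are look-alikes. (316,226) is grey and the larger, so it should be the wide cap. I'll check that in a crop.

```bash
cat > h.py <<'E'
import numpy as np,cv2
from rig import manip
def ray(n,uv):
    c=manip.calibration(n);M=np.array(c["camera_from_world"]);R=M[:3,:3];t=M[:3,3]
    d=R.T@np.array([(uv[0]-c["cx"])/c["fx"],-(uv[1]-c["cy"])/c["fy"],-1.]);return -R.T@t,d
def onz(n,uv,z):
    o,d=ray(n,uv);return o+d*(z-o[2])/d[2]
def proj(n,p):
    c=manip.calibration(n);M=np.array(c["camera_from_world"]);q=M[:3,:3]@np.array(p)+M[:3,3]
    return np.array([c["cx"]+c["fx"]*q[0]/-q[2],c["cy"]+c["fy"]*-q[1]/-q[2]])
E
python3 - <<'E'
import cv2,numpy as np
a=cv2.imread("pics/top0.png");b=cv2.imread("pics/scene0.png")
r=lambda i,x,y,w,h,s:cv2.resize(i[y:y+h,x:x+w],None,fx=s,fy=s,interpolation=cv2.INTER_CUBIC)
cv2.imwrite("pics/c1.png",np.vstack([r(a,280,180,130,65,6),]))
cv2.imwrite("pics/c2.png",r(b,260,145,130,80,6))
cv2.imwrite("pics/c3.png",np.hstack([r(a,110,150,130,95,3),r(b,330,250,140,95,3)]))
E
```

```text
(no output)
```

View pics/c1.png

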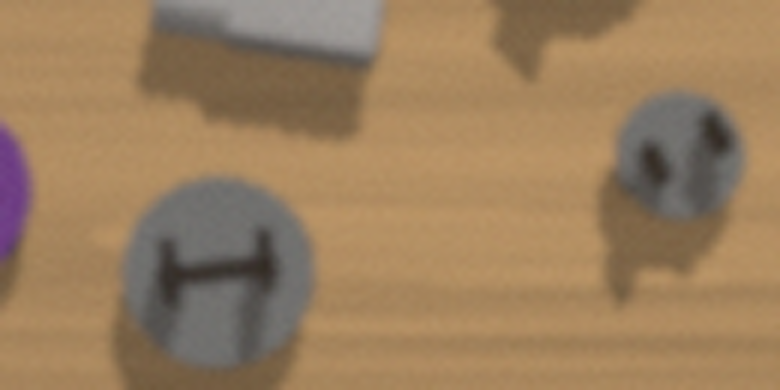

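View pics/c2.png

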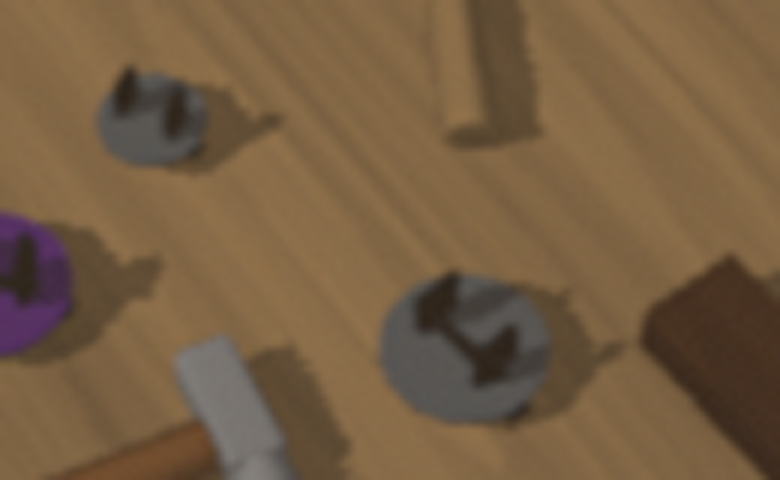

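View pics/c3.png

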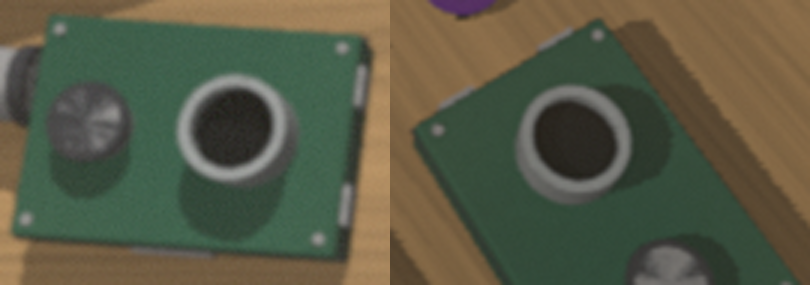

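The crop confirms it: at (316,226) there is a large grey disc with two black tabs joined by a bar, and at (393,207) a clearly smaller grey disc. The wide cap is the first. Next I measure it, along with the collar.

```bash
python3 - <<'E'
from h import *
a=cv2.imread("pics/top0.png");b=cv2.imread("pics/scene0.png")
def grey(im,x,y,w,h,vmin,smax=60,vmax=255):
    v=cv2.cvtColor(im[y:y+h,x:x+w],cv2.COLOR_BGR2HSV)
    m=((v[...,1]<smax)&(v[...,2]>vmin)&(v[...,2]<=vmax)).astype(np.uint8)*255
    cs,_=cv2.findContours(m,cv2.RETR_EXTERNAL,cv2.CHAIN_APPROX_NONE)
    c=max(cs,key=cv2.contourArea); hull=cv2.convexHull(c)
    return cv2.fitEllipse(c+np.array([x,y])),cv2.contourArea(c),m
for n,im,boxes in(("top",a,dict(wide=(295,204,42,42),small=(378,193,30,28),collar=(163,170,50,45))),("scene",b,dict(wide=(318,188,40,32),small=(273,152,26,24),collar=(364,273,55,50)))):
    for k,bx in boxes.items():
        e,A,m=grey(im,*bx,70 if k!='collar' else 115,70 if k!='collar' else 60)
        z=.0165 if k!='collar' else .09
        print(n,k,np.round(e[0],1),np.round(e[1],1),round(e[2]),A,onz(n,e[0],z).round(4))
        cv2.imwrite(f"pics/m_{n}_{k}.png",cv2.resize(m,None,fx=5,fy=5))
E
python3 -c "
import cv2,numpy as np
L=[cv2.resize(cv2.imread(f'pics/m_{n}_{k}.png'),(250,220)) for n in('top','scene') for k in('wide','small','collar')]
cv2.imwrite('pics/m.png',np.vstack([np.hstack(L[:3]),np.hstack(L[3:])]))"
```

```text
top wide [315.9 225.2] [31.  31.3] 20 758.5 [ 0.4766 -0.0812  0.0165]
top small [392.8 205.5] [20.4 20.6] 173 327.0 [ 0.5226 -0.2561  0.0165]
top collar [186.7 191.8] [33.7 36.8] 55 972.5 [0.5368 0.1889 0.09  ]
scene wide [336.4 203.1] [22.2 26.3] 92 224.5 [ 0.4773 -0.0813  0.0165]
scene small [284.9 165.5] [11.8 17.3] 77 92.5 [ 0.5229 -0.2535  0.0165]
scene collar [391.2 295.9] [32.2 35.3] 131 892.0 [0.5415 0.1938 0.09  ]
```

View pics/m.png

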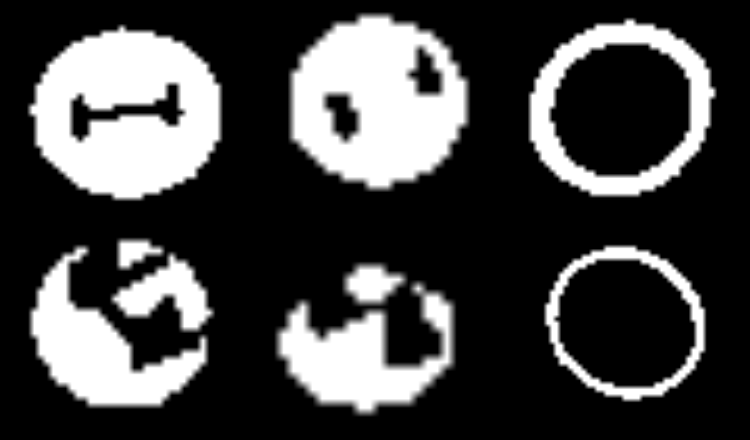

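```bash
python3 - <<'E'
from h import *
a=cv2.imread("pics/top0.png");b=cv2.imread("pics/scene0.png")
def tri(p,q):
    o1,d1=ray("top",p);o2,d2=ray("scene",q);d1/=np.linalg.norm(d1);d2/=np.linalg.norm(d2)
    s=np.linalg.lstsq(np.c_[d1,-d2],o2-o1,rcond=None)[0];A=o1+s[0]*d1;B=o2+s[1]*d2
    return ((A+B)/2).round(4),round(np.linalg.norm(A-B),4)
res={}
for n,im,(x,y,w,h) in(("top",a,(163,170,50,45)),("scene",b,(364,273,55,50))):
    v=cv2.cvtColor(im[y:y+h,x:x+w],cv2.COLOR_BGR2HSV)
    for vm in(100,115,130):
        m=((v[...,1]<60)&(v[...,2]>vm)).astype(np.uint8)*255
        cs,hi=cv2.findContours(m,cv2.RETR_CCOMP,cv2.CHAIN_APPROX_NONE)
        cs=sorted(cs,key=cv2.contourArea)[::-1][:2]
        for i,c in enumerate(cs):
            if len(c)<5: continue
            e=cv2.fitEllipse(c+np.array([x,y]));res[n,vm,i]=e;print(n,vm,i,np.round(e[0],2),np.round(e[1],1))
for vm in(100,115,130):
  for i in(0,1):
    try:print(vm,i,tri(res["top",vm,i][0],res["scene",vm,i][0]))
    except KeyError:pass
# screws / box corners
for n,im,bx in(("top",a,(105,145,135,100)),("scene",b,(325,245,150,155))):
    x,y,w,h=bx;v=cv2.cvtColor(im[y:y+h,x:x+w],cv2.COLOR_BGR2HSV)
    m=((v[...,0]>60)&(v[...,0]<90)&(v[...,1]>60)&(v[...,2]>60)).astype(np.uint8)*255
    cs,_=cv2.findContours(m,cv2.RETR_EXTERNAL,cv2.CHAIN_APPROX_NONE);c=max(cs,key=cv2.contourArea)+np.array([x,y])
    q=cv2.boxPoints(cv2.minAreaRect(c)) if n=="top" else cv2.approxPolyDP(cv2.convexHull(c),8,True)[:,0]
    P=np.array([onz(n,p,.045)[:2] for p in q]);print(n,q.round(1).tolist(),P.round(4).tolist(),np.linalg.norm(P-np.roll(P,-1,0),axis=1).round(3),P.mean(0))
# tabs
v=cv2.cvtColor(a[204:246,295:337],cv2.COLOR_BGR2HSV);m=(v[...,2]<70).astype(np.uint8)
ys,xs=np.nonzero(m);xs=xs+295;ys=ys+204;print(xs.min(),xs.max(),len(xs))
P=np.array([onz("top",p,.044)[:2] for p in zip(xs,ys)]);
w,V=np.linalg.eigh(np.cov(P.T));print("tab mean",P.mean(0),"axis",V[:,1],np.degrees(np.arctan2(V[1,1],V[0,1])))
for s in(xs<xs.min()+5,xs>xs.max()-5):print(P[s].mean(0),s.sum())
print([ (onz("top",(u,225),.046)).round(4) for u in (xs.min(),xs.max())])
x,y,z,w2=0,0,0,0
q=manip.get_state()["ee_rot"];from scipy.spatial.transform import Rotation as R
M=R.from_quat(q[[1,2,3,0]]).as_matrix();print(M.round(3))
E
```

```text
top 100 0 [187.16 191.69] [34.4 39.3]
top 100 1 [187.04 191.92] [27.2 28.9]
top 115 0 [186.68 191.79] [33.7 36.8]
top 115 1 [186.91 191.92] [27.7 29.7]
top 130 0 [186.68 191.89] [32.9 35.6]
top 130 1 [186.95 191.9 ] [28.6 30.7]
scene 100 0 [390.82 296.26] [34.7 36.7]
scene 100 1 [391.09 296.07] [27.6 31.7]
scene 115 0 [391.23 295.88] [32.2 35.3]
scene 115 1 [391.14 296.03] [28.8 32.7]
100 0 (array([0.5392, 0.1922, 0.079 ]), np.float64(0.0005))
100 1 (array([0.5386, 0.1922, 0.0794]), np.float64(0.0005))
115 0 (array([0.5386, 0.1924, 0.081 ]), np.float64(0.0003))
115 1 (array([0.5386, 0.1923, 0.0798]), np.float64(0.0003))
top [[114.80000305175781, 227.6999969482422], [120.0, 154.39999389648438], [229.60000610351562, 162.3000030517578], [224.3000030517578, 235.5]] [[0.4656, 0.3563], [0.6321, 0.3635], [0.6148, 0.1143], [0.4497, 0.1166]] [0.167 0.25  0.165 0.24 ] [0.54053595 0.23766773]
scene [[467, 349], [403, 394], [339, 293], [399, 257]] [[0.4699, 0.3597], [0.6321, 0.3493], [0.6163, 0.1178], [0.4534, 0.1273]] [0.163 0.232 0.163 0.233] [0.54291468 0.2385093 ]
307 325 67
tab mean [ 0.47394605 -0.08090393] axis [-0.17424719  0.98470194] 100.03485204445772
[ 0.47130202 -0.0654493 ] 26
[ 0.47668732 -0.09741226] 23
[array([ 0.4733, -0.0626,  0.046 ]), array([ 0.4735, -0.1018,  0.046 ])]
[[ 0.267  0.964 -0.001]
 [ 0.964 -0.267 -0.002]
 [-0.002 -0.    -1.   ]]
```

Cap: flange centre (0.477, -0.081), with both views agreeing within 1 mm. Its tab axis is at about 99.7° and the tabs measure 39 mm apart (40 expected). Collar: (0.5387, 0.1923), with the rim at about 0.080. The two rays pass 0.3 mm apart, and the box corners put the nominal axis at (0.538, 0.193). Now I turn the tool and head for the cap.

Emit:
{"method": "send_rows", "body": {
  "increments": [
    [0.75,0,0,0,-0.146],
    [0.75,0,0,0,-0.146],
    [0.75,0,0,0,-0.146],
    [0.75,-0.052,0.016,0,0],
    [0.75,-0.052,0.016,0,0],
    [0.75,-0.052,0.016,0,0],
    [0.75,-0.052,0.016,0,0],
    [0.75,-0.052,0.016,0,0]
  ],
  "squeeze": 35
}}

```text
clock: 1.1
position: [0.276, 0.3096, 0.2311]
ee_rot: [0.0, 0.645, 0.764, -0.0]
contact_force: [0.3, 0.3, -0.2]
width: 0.0641
```

Emit:
{"method": "send_rows", "body": {
  "increments": [
    [0.75,-0.052,0.016,0,0],
    [0.75,-0.052,0.016,0,0],
    [0.75,-0.052,0.016,0,0],
    [0.75,-0.052,0.016,0,0],
    [0.75,-0.052,0.016,0.02,0],
    [0.75,-0.052,0.016,0.04,0],
    [0.75,-0.052,0.016,0.04,0],
    [0.75,0,0,0,0]
  ]
}}

```text
clock: 2.1
position: [0.4427, -0.0239, 0.1345]
ee_rot: [-0.002, 0.647, 0.763, -0.002]
contact_force: [-0.3, -0.7, 0.7]
width: 0.064
```

```bash
cat >> h.py <<'E'
from scipy.spatial.transform import Rotation as Rn
def st(target=None,yaw=None):
    s=manip.get_state();M=Rn.from_quat(np.array(s["ee_rot"])[[1,2,3,0]]).as_matrix()
    print("t",round(s["clock"],2),"pos",s["position"].round(4),"yaw",round(np.degrees(np.arctan2(M[1,0],M[0,0])),2),"z",M[:,2].round(3),"F",s["contact_force"].round(2),"w",round(s["width"],4),"q",s["qpos"].round(2))
    if target is not None: print("tool delta",(M.T@(np.array(target)-s["position"])).round(4))
E
python3 -c "
from h import *
st((.477,-.0812,.021))"
```

```text
t 2.1 pos [ 0.4427 -0.0239  0.1345] yaw 99.37 z [-0.006  0.001 -1.   ] F [-0.35 -0.67  0.68] w 0.064 q [-0.21  0.16  1.92 -0.    1.06 -1.94]
tool delta [-0.0622  0.0251  0.1133]
```

Emit:
{"method": "send_rows", "body": {
  "increments": [
    [0.75,-0.03,0.012,0.02,0],
    [0.75,-0.03,0.012,0.02,0],
    [0.75,0,0,0,0],
    [0.75,0,0,0,0]
  ]
}}

```text
clock: 2.6
position: [0.4765, -0.0755, 0.0977]
ee_rot: [-0.0, 0.645, 0.764, 0.0]
contact_force: [-0.5, -0.1, 0.3]
width: 0.0642
```

```bash
python3 -c "
from h import *
st((.477,-.0812,.021))
a=manip.get_image('scene')[:,:,::-1];cv2.imwrite('pics/s1.png',cv2.resize(a[120:270,260:480],None,fx=3.5,fy=3.5,interpolation=cv2.INTER_CUBIC))"
```

```text
t 2.6 pos [ 0.4765 -0.0755  0.0977] yaw 99.67 z [-0.001  0.001 -1.   ] F [-0.46 -0.15  0.34] w 0.0642 q [-0.3   0.26  1.9   0.    0.98 -2.04]
tool delta [-0.0057 -0.0004  0.0767]
```

View pics/s1.png

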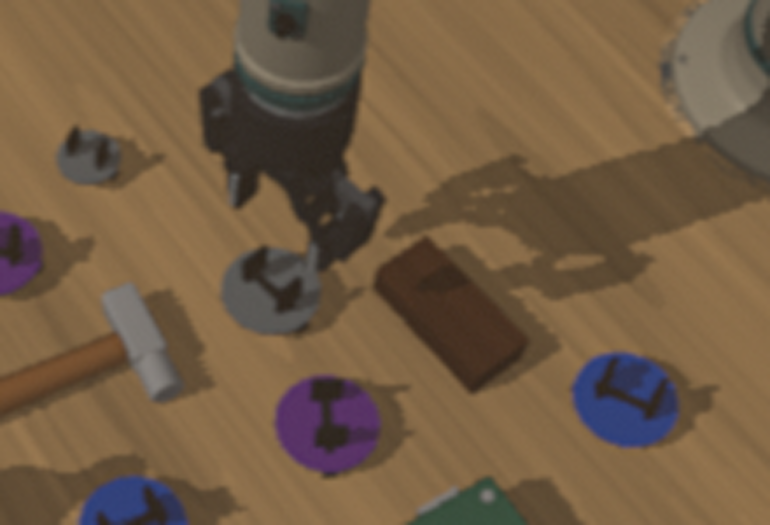

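The picture shows the fingers just above and behind the wide cap (about (270,290) in the crop), with the jaws lined up with its tabs. The way down is free.

Emit:
{"method": "send_rows", "body": {
  "increments": [
    [0.75,-0.0057,0,0.02,0],
    [0.75,0,0,0.02,0],
    [0.75,0,0,0.02,0],
    [0.75,0,0,0.0155,0],
    [0.75,0,0,0,0],
    [0.75,0,0,0,0]
  ]
}}

```text
clock: 3.4
position: [0.4785, -0.0819, 0.0228]
ee_rot: [0.001, 0.645, 0.764, 0.0]
contact_force: [-0.5, -0.5, 0.3]
width: 0.0644
```

```bash
python3 -c "
from h import *
st((.477,-.0812,.022))
a=manip.get_image('scene')[:,:,::-1];b=manip.get_image('top')[:,:,::-1];r=lambda i,x,y:cv2.resize(i[y:y+80,x:x+80],None,fx=5,fy=5,interpolation=cv2.INTER_CUBIC)
cv2.imwrite('pics/s2.png',np.hstack([r(a,300,160),r(b,276,186)]))"
```

```text
t 3.4 pos [ 0.4785 -0.0819  0.0228] yaw 99.69 z [ 0.002 -0.    -1.   ] F [-0.54 -0.48  0.31] w 0.0644 q [-0.31  0.36  1.99  0.    0.79 -2.05]
tool delta [ 0.0009 -0.0014  0.0008]
```

View pics/s2.png

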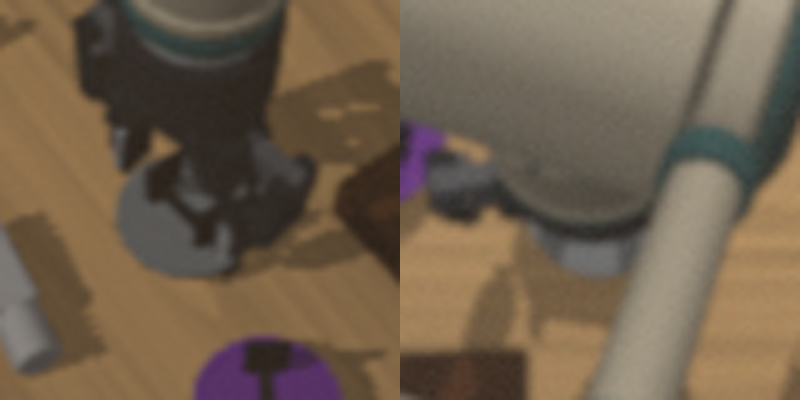

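```bash
python3 -c "
from h import *
p=np.array([.4785,-.0819]);a=np.radians(99.7);d=np.array([np.cos(a),np.sin(a)]);e=np.array([d[1],-d[0]])
c=np.array([.477,-.0812])
P=lambda p,z:((proj('scene',[*p,z])-[300,160])*5).round()
for z in(.025,.035,.045):print(z,P(p+.032*d,z),P(p-.032*d,z),'tab',P(c+.02*d,z),P(c-.02*d,z))
print('finger width ends',P(p-.032*d+.011*e,.03),P(p-.032*d-.011*e,.03),P(p+.032*d+.011*e,.03),P(p+.032*d-.011*e,.03))
"
```

```text
0.025 [226. 247.] [135. 168.] tab [212. 232.] [155. 182.]
0.035 [227. 237.] [136. 158.] tab [213. 222.] [156. 172.]
0.045 [229. 227.] [136. 148.] tab [214. 212.] [157. 162.]
finger width ends [120. 176.] [151. 150.] [211. 256.] [242. 229.]
```

The projected fingertips and tabs match the picture: the left tip is at (130,160), the right tip at (240,245), and the tabs lie between them. I close the jaws now.

Emit:
{"method": "send_rows", "body": {
  "increments": [
    [0.6,0.0005,-0.001,0,0],
    [0.45,0,0,0,0],
    [0.3,0,0,0,0],
    [0.15,0,0,0,0],
    [0.15,0,0,0,0],
    [0.15,0,0,0,0],
    [0.15,0,0,0,0]
  ],
  "squeeze": 35
}}

```text
clock: 4.38
position: [0.4774, -0.082, 0.0233]
ee_rot: [0.001, 0.645, 0.764, 0.0]
contact_force: [-1.9, 1.9, 13.3]
width: 0.0227
```

```bash
python3 -c "
from h import *
st((.477,-.0812,.022))"
```

```text
t 4.38 pos [ 0.4774 -0.082   0.0233] yaw 99.6 z [ 0.001  0.    -1.   ] F [-1.86  1.88 13.31] w 0.0227 q [-0.31  0.36  1.99  0.    0.79 -2.05]
tool delta [ 0.0008 -0.0003  0.0013]
```

Emit:
{"method": "send_rows", "body": {
  "increments": [
    [0.15,0,0,-0.002,0],
    [0.15,0,0,-0.002,0],
    [0.15,0,0,-0.01,0],
    [0.15,0,0,-0.025,0],
    [0.15,0,0,-0.03,0],
    [0.15,0,0,-0.03,0],
    [0.15,0,0,0,0],
    [0.15,0,0,0,0]
  ]
}}

```text
clock: 5.38
position: [0.4764, -0.0818, 0.1203]
ee_rot: [-0.0, 0.645, 0.764, -0.0]
contact_force: [-0.3, -0.7, -0.6]
width: 0.0224
```

```bash
python3 -c "
from h import *
st((.477,-.0812,.022))
a=manip.get_image('scene')[:,:,::-1];b=manip.get_image('top')[:,:,::-1];r=lambda i,x,y:cv2.resize(i[y:y+80,x:x+80],None,fx=5,fy=5,interpolation=cv2.INTER_CUBIC)
cv2.imwrite('pics/s3.png',np.hstack([r(a,300,130),r(b,276,186)]))"
```

```text
t 5.38 pos [ 0.4764 -0.0818  0.1203] yaw 99.64 z [-0.001  0.    -1.   ] F [-0.33 -0.69 -0.62] w 0.0224 q [-0.31  0.23  1.87  0.    1.04 -2.05]
tool delta [0.0004 0.0008 0.0983]
```

View pics/s3.png

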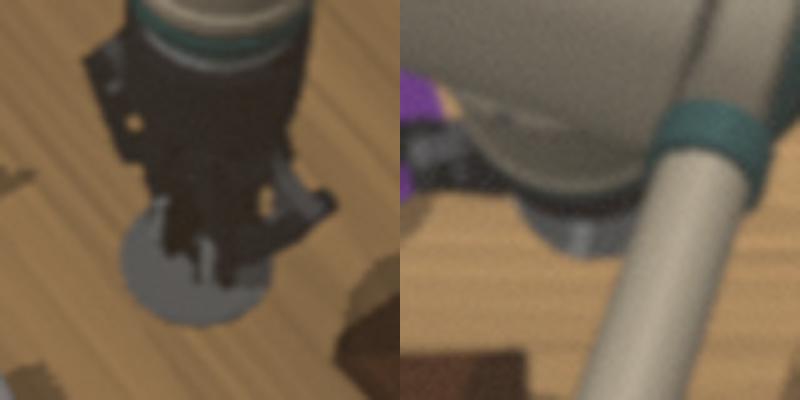

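```bash
python3 -c "
from h import *
im=cv2.imread('pics/s3.png')[:,:400];im=cv2.resize(im,(80,80),interpolation=cv2.INTER_AREA)
v=cv2.cvtColor(im,cv2.COLOR_BGR2HSV);m=((v[...,1]<75)&(v[...,2]>65)).astype(np.uint8)*255;m[:38]=0
cs,_=cv2.findContours(m,cv2.RETR_EXTERNAL,cv2.CHAIN_APPROX_NONE);c=max(cs,key=cv2.contourArea)
h=cv2.convexHull(c)[:,0]+[300,130];print(h.tolist())
a=np.radians(99.6);d=np.array([np.cos(a),np.sin(a)]);
for z in(.110,.113,.116):
    P=np.array([onz('scene',p,z)[:2] for p in h]);A=np.c_[2*P,np.ones(len(P))];s=np.linalg.lstsq(A,(P**2).sum(1),rcond=None)[0];r=np.sqrt(s[2]+s[:2]@s[:2]);print(z,s[:2],r,np.abs(np.linalg.norm(P-s[:2],axis=1)-r).max(), 'box',P.min(0),P.max(0))
"

```

```text
[[333, 169], [353, 182], [353, 186], [352, 188], [348, 192], [346, 193], [343, 194], [335, 194], [332, 193], [330, 192], [325, 187], [324, 184], [324, 178], [325, 176], [327, 173], [330, 169]]
0.11 [ 0.47340963 -0.08561645] 0.03619430960506297 0.0033245954820120965 box [ 0.44688377 -0.124987  ] [ 0.50918968 -0.04889547]
0.113 [ 0.47469262 -0.0841246 ] 0.03606008144670712 0.0033122660762736067 box [ 0.44826514 -0.12334914] [ 0.51033998 -0.0475398 ]
0.116 [ 0.47597561 -0.08263275] 0.035925853288360975 0.00329993667052262 box [ 0.44964651 -0.12171128] [ 0.51149028 -0.04618412]
```

The cap is held level, with its flange centre within 2 mm of the TCP and a fitted radius of 36 mm (36.5 expected). I carry it to the collar.

Emit:
{"method": "send_rows", "body": {
  "increments": [
    [0.15,0,0,-0.02,0],
    [0.15,0.03,0.0125,-0.02,0],
    [0.15,0.04,0.0166,0,0],
    [0.15,0.04,0.0166,0,0],
    [0.15,0.04,0.0166,0,0],
    [0.15,0.04,0.0166,0,0],
    [0.15,0.04,0.0166,0,0],
    [0.15,0.0297,0.012,0,0]
  ]
}}

```text
clock: 6.48
position: [0.539, 0.1937, 0.1592]
ee_rot: [-0.001, 0.645, 0.764, -0.001]
contact_force: [0.1, -0.6, -0.4]
width: 0.0222
```

Emit:
{"method": "send_rows", "body": {
  "increments": [
    [0.15,0,0,0.01,0],
    [0.15,0,0,0.01,0],
    [0.15,0,0,0,0],
    [0.15,0,0,0,0]
  ]
}}

```text
clock: 6.98
position: [0.5394, 0.1911, 0.1407]
ee_rot: [-0.0, 0.646, 0.764, -0.0]
contact_force: [0.6, 0.1, -0.4]
width: 0.0229
```

```bash
python3 -c "
from h import *
st((.5387,.1923,.11))
a=manip.get_image('scene')[:,:,::-1];b=manip.get_image('top')[:,:,::-1];r=lambda i,x,y:cv2.resize(i[y:y+100,x:x+100],None,fx=4,fy=4,interpolation=cv2.INTER_CUBIC)
cv2.imwrite('pics/s4f.png',a)
cv2.imwrite('pics/s4.png',np.hstack([r(a,340,220),r(b,140,140)]))"
```

```text
t 6.97 pos [0.5394 0.1911 0.1407] yaw 99.56 z [-0. -0. -1.] F [ 0.61  0.13 -0.44] w 0.0229 q [ 0.22  0.34  1.65 -0.    1.15 -1.52]
tool delta [ 0.0013 -0.0005  0.0307]
```

View pics/s4.png

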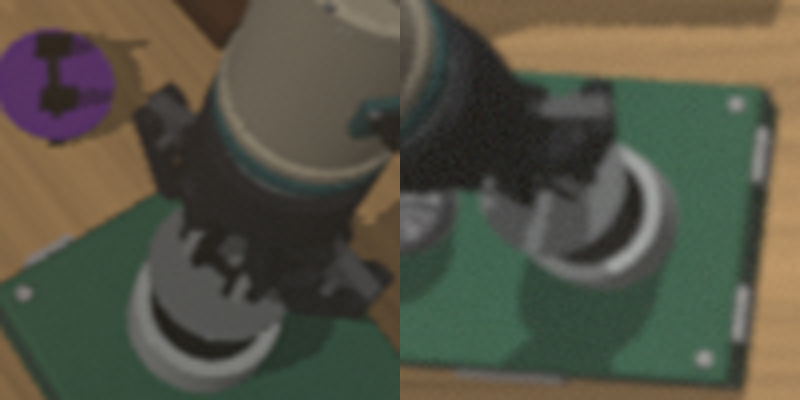

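Emit:
{"method": "send_rows", "body": {
  "increments": [
    [0.15,0.0013,-0.0005,0.005,0],
    [0.15,0,0,0.006,0],
    [0.15,0,0,0.006,0],
    [0.15,0,0,0.005,0],
    [0.15,0,0,0.004,0],
    [0.15,0,0,0,0]
  ]
}}

```text
clock: 7.82
position: [0.5385, 0.1932, 0.1143]
ee_rot: [-0.0, 0.645, 0.764, -0.0]
contact_force: [-0.1, 0.2, -1.2]
width: 0.0225
```

```bash
python3 -c "
from h import *
st((.5387,.1923,.09))
a=manip.get_image('scene')[:,:,::-1];b=manip.get_image('top')[:,:,::-1];r=lambda i,x,y:cv2.resize(i[y:y+80,x:x+80],None,fx=5,fy=5,interpolation=cv2.INTER_CUBIC)
cv2.imwrite('pics/s5.png',np.hstack([r(a,350,250),r(b,150,150)]))"
```

```text
t 7.83 pos [0.5385 0.1932 0.1143] yaw 99.64 z [-0.001 -0.    -1.   ] F [-0.12  0.21 -1.24] w 0.0225 q [ 0.22  0.36  1.69  0.    1.09 -1.52]
tool delta [-0.0009  0.      0.0243]
```

View pics/s5.png

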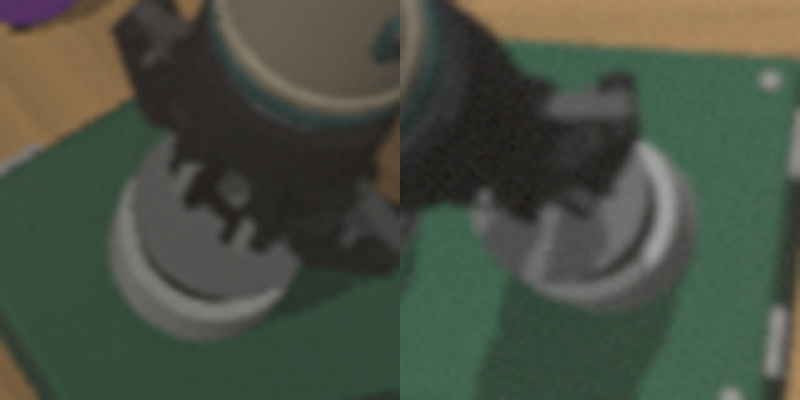

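The cap sits over the collar with the gap closing evenly, and there is no contact yet. I lower it in small steps.

Emit:
{"method": "send_rows", "body": {
  "increments": [
    [0.15,-0.0004,0,0.002,0],
    [0.15,0,0,0.002,0],
    [0.15,0,0,0.002,0],
    [0.15,0,0,0.002,0],
    [0.15,0,0,0,0]
  ]
}}

```text
clock: 8.55
position: [0.5387, 0.1928, 0.1065]
ee_rot: [-0.0, 0.645, 0.764, -0.0]
contact_force: [0.0, 0.1, -1.9]
width: 0.0224
```

Emit:
{"method": "send_rows", "body": {
  "increments": [
    [0.15,0,0,0.001,0],
    [0.15,0,0,0.001,0],
    [0.15,0,0,0.001,0],
    [0.15,0,0,0,0]
  ]
}}

```text
clock: 9.05
position: [0.5388, 0.1928, 0.1037]
ee_rot: [-0.0, 0.645, 0.764, -0.0]
contact_force: [-0.4, 0.4, -0.0]
width: 0.0225
```

Emit:
{"method": "send_rows", "body": {
  "increments": [
    [0.15,0,0,0.001,0],
    [0.15,0,0,0.001,0],
    [0.15,0,0,0.001,0],
    [0.15,0,0,0,0]
  ]
}}

```text
clock: 9.55
position: [0.5388, 0.1928, 0.1006]
ee_rot: [-0.0, 0.645, 0.764, -0.0]
contact_force: [0.2, -0.4, -0.8]
width: 0.0224
```

Emit:
{"method": "send_rows", "body": {
  "increments": [
    [0.15,0,0,0.001,0],
    [0.15,0,0,0.001,0],
    [0.15,0,0,0.001,0],
    [0.15,0,0,0,0]
  ]
}}

```text
clock: 10.05
position: [0.5387, 0.1928, 0.0976]
ee_rot: [-0.0, 0.645, 0.764, -0.0]
contact_force: [-0.1, 0.6, -0.6]
width: 0.0226
```

Emit:
{"method": "send_rows", "body": {
  "increments": [
    [0.15,0,0,0.001,0],
    [0.15,0,0,0.001,0],
    [0.15,0,0,0.0005,0],
    [0.15,0,0,0,0]
  ]
}}

```text
clock: 10.55
position: [0.5388, 0.1928, 0.0952]
ee_rot: [-0.0, 0.645, 0.764, -0.0]
contact_force: [0.3, 0.3, 0.3]
width: 0.0225
```

Emit:
{"method": "send_rows", "body": {
  "increments": [
    [0.15,0,0,0.0007,0],
    [0.15,0,0,0.0007,0],
    [0.15,0,0,0,0]
  ]
}}

```text
clock: 10.92
position: [0.5388, 0.1928, 0.0938]
ee_rot: [-0.0, 0.645, 0.764, -0.0]
contact_force: [0.6, 0.1, -0.3]
width: 0.0227
```

Emit:
{"method": "send_rows", "body": {
  "increments": [
    [0.15,0,0,0.0006,0],
    [0.15,0,0,0.0006,0],
    [0.15,0,0,0,0]
  ]
}}

```text
clock: 11.3
position: [0.5388, 0.1928, 0.0926]
ee_rot: [-0.0, 0.645, 0.764, -0.0]
contact_force: [0.8, 0.6, -0.1]
width: 0.0224
```

Emit:
{"method": "send_rows", "body": {
  "increments": [
    [0.15,0,0,0.0005,0],
    [0.15,0,0,0.0005,0],
    [0.15,0,0,0,0]
  ]
}}

```text
clock: 11.68
position: [0.5388, 0.1928, 0.0916]
ee_rot: [-0.0, 0.645, 0.764, -0.0]
contact_force: [0.6, -0.2, -0.6]
width: 0.0224
```

Emit:
{"method": "send_rows", "body": {
  "increments": [
    [0.15,0,0,0.0005,0],
    [0.15,0,0,0,0]
  ]
}}

```text
clock: 11.92
position: [0.5388, 0.1928, 0.0911]
ee_rot: [-0.0, 0.645, 0.764, 0.0]
contact_force: [1.0, -0.3, -0.6]
width: 0.023
```

Emit:
{"method": "send_rows", "body": {
  "increments": [
    [0.15,0,0,0.0004,0],
    [0.15,0,0,0,0]
  ]
}}

```text
clock: 12.18
position: [0.5388, 0.1928, 0.0907]
ee_rot: [-0.0, 0.645, 0.764, 0.0]
contact_force: [0.3, 1.8, -0.6]
width: 0.0226
```

Emit:
{"method": "send_rows", "body": {
  "increments": [
    [0.15,0,0,0.0005,0],
    [0.15,0,0,0,0]
  ]
}}

```text
clock: 12.42
position: [0.5388, 0.1928, 0.0902]
ee_rot: [-0.0, 0.645, 0.764, -0.0]
contact_force: [0.3, 0.3, 0.1]
width: 0.0226
```

Emit:
{"method": "send_rows", "body": {
  "increments": [
    [0.15,0,0,0.0004,0],
    [0.15,0,0,0,0]
  ]
}}

```text
clock: 12.68
position: [0.5388, 0.1928, 0.0898]
ee_rot: [-0.0, 0.645, 0.764, 0.0]
contact_force: [0.5, -0.5, -0.4]
width: 0.0227
```

Emit:
{"method": "send_rows", "body": {
  "increments": [
    [0.15,0,0,0.0004,0],
    [0.15,0,0,0,0]
  ]
}}

```text
clock: 12.92
position: [0.5388, 0.1928, 0.0894]
ee_rot: [-0.0, 0.645, 0.764, 0.0]
contact_force: [0.6, -0.3, -0.1]
width: 0.0226
```

```bash
python3 -c "
from h import *
st((.5387,.1923,.09))
a=manip.get_image('scene')[:,:,::-1];b=manip.get_image('top')[:,:,::-1];r=lambda i,x,y:cv2.resize(i[y:y+80,x:x+80],None,fx=5,fy=5,interpolation=cv2.INTER_CUBIC)
cv2.imwrite('pics/s6.png',np.hstack([r(a,350,250),r(b,150,150)]))"
```

```text
t 12.93 pos [0.5388 0.1928 0.0894] yaw 99.64 z [-0.  0. -1.] F [ 0.61 -0.34 -0.12] w 0.0226 q [ 0.22  0.38  1.72  0.    1.04 -1.52]
tool delta [-0.0005 -0.0002 -0.0006]
```

View pics/s6.png

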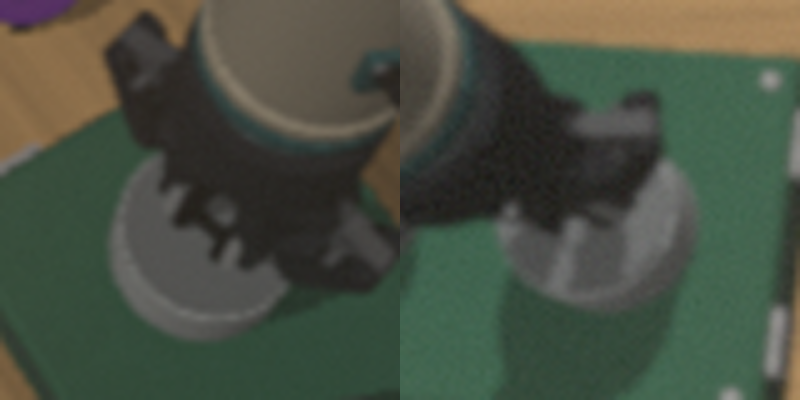

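The flange now covers the mouth and is almost on the rim, with no force felt yet. I continue in fine steps.

Emit:
{"method": "send_rows", "body": {
  "increments": [
    [0.15,0,0,0.0004,0],
    [0.15,0,0,0,0]
  ]
}}

```text
clock: 13.28
position: [0.5389, 0.1928, 0.0892]
ee_rot: [0.0, 0.645, 0.764, 0.0]
contact_force: [-0.4, -1.0, 0.8]
width: 0.0224
```

Emit:
{"method": "send_rows", "body": {
  "increments": [
    [0.15,0,0,0.0004,0],
    [0.15,0,0,0,0]
  ]
}}

```text
clock: 13.52
position: [0.539, 0.1928, 0.0891]
ee_rot: [0.0, 0.645, 0.764, 0.0]
contact_force: [-0.2, -0.4, 4.5]
width: 0.0221
```

Emit:
{"method": "send_rows", "body": {
  "increments": [
    [0.15,0,0,0.0004,0],
    [0.15,0,0,0,0]
  ]
}}

```text
clock: 13.78
position: [0.5395, 0.1928, 0.0891]
ee_rot: [0.001, 0.645, 0.764, 0.001]
contact_force: [-0.9, 0.1, 5.9]
width: 0.0225
```

Emit:
{"method": "send_rows", "body": {
  "increments": [
    [0.15,0,0,0.0004,0],
    [0.15,0,0,0,0]
  ]
}}

```text
clock: 14.02
position: [0.5398, 0.1929, 0.0891]
ee_rot: [0.001, 0.645, 0.764, 0.001]
contact_force: [-0.1, -1.8, 8.0]
width: 0.0229
```

Seated: z stopped at 0.0891 (0.0888 expected) and the force rose to 8 N. Now I open the jaws.

Emit:
{"method": "send_rows", "body": {
  "increments": [
    [0.3,0,0,0,0],
    [0.35,0,0,0,0],
    [0.4,0,0,0,0],
    [0.5,0,0,0,0],
    [0.6,0,0,0,0],
    [0.7,0,0,0,0],
    [0.75,0,0,0,0],
    [0.75,0,0,0,0]
  ]
}}

```text
clock: 15.02
position: [0.5388, 0.1928, 0.0878]
ee_rot: [-0.0, 0.645, 0.764, -0.0]
contact_force: [-0.2, -0.2, -0.2]
width: 0.0637
```

```bash
python3 -c "
from h import *
st((.5387,.1923,.09))
a=manip.get_image('scene')[:,:,::-1];b=manip.get_image('top')[:,:,::-1];r=lambda i,x,y:cv2.resize(i[y:y+80,x:x+80],None,fx=5,fy=5,interpolation=cv2.INTER_CUBIC)
cv2.imwrite('pics/s7.png',np.hstack([r(a,350,250),r(b,150,150)]))"
```

```text
t 15.03 pos [0.5388 0.1928 0.0878] yaw 99.64 z [-0.  0. -1.] F [-0.17 -0.19 -0.16] w 0.0637 q [ 0.22  0.39  1.72  0.    1.03 -1.52]
tool delta [-0.0005 -0.0002 -0.0022]
```

View pics/s7.png

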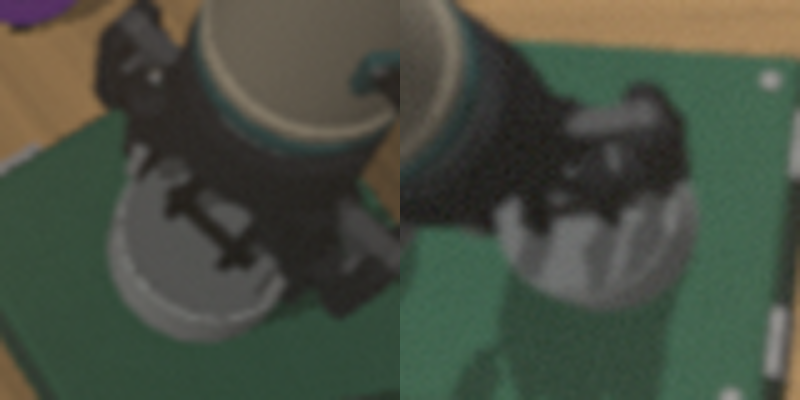

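The fingers are clear of the tabs, the tabs have moved outward, and the flange lies on the rim. I retreat straight up, then sideways so the cameras can see.

Emit:
{"method": "send_rows", "body": {
  "increments": [
    [0.75,0,0,-0.01,0],
    [0.75,0,0,-0.02,0],
    [0.75,0,0,-0.04,0],
    [0.75,0,0,-0.05,0],
    [0.75,0,-0.05,-0.03,0],
    [0.75,0,-0.05,0,0],
    [0.75,0,-0.05,0,0],
    [0.75,0,0,0,0]
  ]
}}

```text
clock: 16.12
position: [0.3872, 0.1672, 0.2387]
ee_rot: [-0.0, 0.645, 0.764, -0.0]
contact_force: [1.5, 0.2, 1.1]
width: 0.0644
```

```bash
python3 -c "
from h import *
st((.5387,.1923,.09))
a=manip.get_image('scene')[:,:,::-1];b=manip.get_image('top')[:,:,::-1];r=lambda i,x,y:cv2.resize(i[y:y+50,x:x+50],None,fx=8,fy=8,interpolation=cv2.INTER_CUBIC)
cv2.imwrite('pics/s8a.png',a);cv2.imwrite('pics/s8b.png',b)
cv2.imwrite('pics/s8.png',np.hstack([r(a,365,265),r(b,163,168)]))"
```

```text
t 16.12 pos [0.3872 0.1672 0.2387] yaw 99.68 z [-0.  0. -1.] F [1.5  0.17 1.08] w 0.0644 q [ 0.24  0.04  1.78  0.    1.32 -1.5 ]
tool delta [-0.0007  0.1536  0.1487]
```

View pics/s8.png

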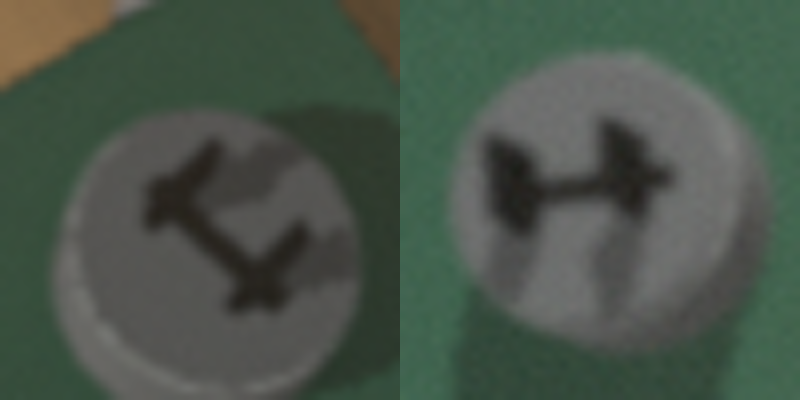

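View pics/s8a.png

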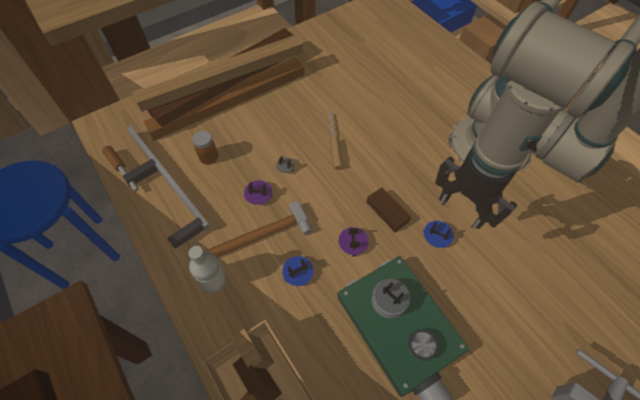

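```bash
python3 -c "
from h import *
zt=.1115
def w(n,o,p): return onz(n,(np.array(p)/8)+o,zt)[:2]
# corresponding corners (same corner of each tab top)
for n,o,ps in (('scene',[365,265],[(215,145),(302,228)]),('scene',[365,265],[(155,220),(238,305)]),('top',[163,168],[(490,140),(607,125)]),('top',[163,168],[(525,230),(635,210)])):
    o=np.array(o,float)
    ps=[(p[0]-(400 if n=='top' else 0),p[1]) for p in ps]
    A,B=w(n,o,ps[0]),w(n,o,ps[1]);print(n,A.round(4),B.round(4),'same-edge gap',round(np.linalg.norm(A-B),4))
# reference: same measure on cap before (known 40 outer => 35)
# flange fit
for n,f,(x,y,W,H) in(('scene','s8a',(368,272,50,50)),('top','s8b',(165,170,45,45))):
    im=cv2.imread(f'pics/{f}.png')[y:y+H,x:x+W];v=cv2.cvtColor(im,cv2.COLOR_BGR2HSV);m=((v[...,1]<50)).astype(np.uint8)*255
    c=max(cv2.findContours(m,0,1)[0],key=cv2.contourArea);e=cv2.fitEllipse(c+np.array([x,y]));print(n,e,onz(n,e[0],.084).round(4))
# bystanders shift
for n,f in(('scene','s8a'),('top','s8b')):
    d=cv2.absdiff(cv2.imread(f'pics/{n}0.png'),cv2.imread(f'pics/{f}.png')).max(2)
    for k,p in dict(small=(.5226,-.2555,.02)).items():
        u,v=proj(n,p).astype(int);print(n,k,d[v-12:v+12,u-14:u+14].mean().round(1))
    print('hammer/chisel/jar',[d[a:b,c:e].mean().round(1) for a,b,c,e in ([(200,250,220,315),(110,170,325,345),(130,165,190,220),(188,232,365,412)] if n=='scene' else [(80,190,305,350),(255,305,355,435),(120,155,440,475),(255,282,248,304)])])
"
```

```text
scene [0.5305 0.1773] [0.5264 0.2063] same-edge gap 0.0294
scene [0.5556 0.1838] [0.5524 0.2123] same-edge gap 0.0287
top [0.5454 0.2073] [0.5494 0.1776] same-edge gap 0.03
top [0.5219 0.1964] [0.5272 0.1688] same-edge gap 0.0281
scene ((390.3863220214844, 297.9831237792969), (38.99894332885742, 39.7951545715332), 21.652570724487305) [0.5438 0.1954 0.084 ]
top ((188.92295837402344, 193.0011444091797), (36.80358123779297, 40.25492858886719), 108.44928741455078) [0.5355 0.1862 0.084 ]
scene small 2.4
hammer/chisel/jar [np.float64(2.5), np.float64(2.6), np.float64(2.3), np.float64(2.2)]
top small 3.2
hammer/chisel/jar [np.float64(3.3), np.float64(3.5), np.float64(3.6), np.float64(3.5)]
```

The tab spacing is 29 mm edge to edge, which means about 3 mm of travel each: locked (23 mm would be stuck, 35 mm free). The bystanders have not changed. I hand the job in.

```bash
python3 -c "
from rig import manip
print(manip.sign_off())"
```

```text
the job is handed in; nothing more can be done
None
```

The wide grey cap is seated in the collar with both tabs sprung out under the lip. I handed the job in at about 16 s of the 42 s allowed; no verdict is reported.

**What I did:** I pinched the cap at 35 N, lifted it, and lowered it in 0.4–1 mm steps. The seat came at TCP z = 0.0891 m, which puts the rim at about 80 mm. The force read at most 8 N there. I then opened the jaws and backed off.

**Last checks:**
- **Tabs:** their spacing in both views (28–30 mm on the same edges) gives about 3 mm travel each. Locked should be 3–3.5 mm; stuck would be about 6 mm.
- **Position:** the midpoint between the tabs is within a few mm of the collar's measured centre. The flange looks flush and level; I did not measure its tilt.
- **Bystanders:** the small cap, hammer, jar, offcut and chisel look unchanged from the first pictures.

**What disagreed:**
- **Final flange fit:** the ellipse centres from the two views differ by about 12 mm. I put this down to the masks taking in the collar's side wall, so I relied on the tabs instead.
- **Gripper width:** it read 22–23 mm on the fully pinched tabs instead of 25 mm.
- **Force on closing:** pinching the cap on the bench pushed about 13 N up on the tool, and this went away on lifting.

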